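Free and hold the sticky eyepiece-case lock

ROBOT

A 6-joint arm with a two-finger parallel gripper is mounted at the origin on the work surface. World frame = base frame: x ahead of the robot, y to its left, z up, the work surface at z = 0. Lengths are in m, angles in rad, forces in N, time in s.
With the tool pointing down it reaches from about 0.425 to 0.925 m from the base axis. Payload 12.5 kg.
Tool frame: the origin (TCP) lies at the very end of the fingers, on their centre line; the grasp point (between the pads) lies 19 mm behind it; y points along the fingers, z is the direction in which the jaws open and shut, and the axes are right-handed (so a half turn about y gives the same grasp; the last joint's range is limited). The gripper opens to 85 mm and grips with 20 to 120 N. Pads are 22 mm wide; open, the fingers measure 114 mm over their backs; the gripper's body (76 mm by 85 mm) begins 54 mm behind the grasp point. The pads swing forward as they close: fully open they stand 13 mm farther back than shut.
Start: joints at [1.029, 0.491, 1.559, -0, 1.092, -0.106], TCP at [0.264, 0.567, 0.231] pointing down, gripper open.
Joint ranges: [-3.1, 3.1], [-0.84, 2.19], [0.05, 2.79], [-1.13, 4.28], [0.06, 2.93], [-2.69, 2.69]. Speed limits (rad/s): [2.22, 2.22, 2.79, 3.14, 3.14, 3.14].

INTERFACE

Orientations are given as a unit quaternion [w, x, y, z].
In Python, from workcell import * gives the robot as it stands.
- The arm moves only by the tool send_rows, never from a script. Its argument "steps" is a list of rows, each a list of 5 numbers: the gripper command: -1 is shut, 1 is fully open, values between are in proportion, then the shift along the tool's x, y, z in units of 30 mm (1.0 is 30 mm), then the turn about the tool's y in units of 6 degrees (1.0 is 6 degrees). In form: [[claw, x, y, z, twist], ...]. A call has 1 to 20 rows; each row shifts and turns the commanded pose from where the row before left it, along the tool's axes as they then stand; what a row does not reach is not made up. A row lasts 1/12 s, in which the tool goes at most 41.7 mm and 7.16 degrees, less where a joint would pass 70% of its speed; a pose out of reach is approached as far as the arm can. A call is refused whole if a number of a shift passes 1 or a number of a turn 1, either way. A call with a gripper value outside its range is refused whole. The fingers move at their own pace and stop on an object; "squeeze" is the grip in N (left out, the last holds). Time passes only in rows, so rows that do not move let the fingers close. It gives the time, the measured TCP pose, the force and the opening at its end, in the units of the state.
- state(): the state, without advancing time (a new reading comes with each control period).
- camera(name): name is "scene" or "top"; returns a dict with "image" (384x512x3 uint8, red, green, blue), "fov_y" (degrees; the focal length in pixels is half the picture's height over the tangent of half this angle, whatever the lens; pixels are square), "cx", "cy" (the principal point, pixels), "R" (3x3) and "t" (3): a world point X has camera coordinates R X + t. Camera axes: x right, y down, z forward; pixel columns grow to the right and rows downward; lengths in m; the calibration is good to about 2 mm. A picture is of the moment at which its call begins. There is no depth.
- finish_job(): hands the job in, once; it reports no verdict.
Trained networks look in the newest picture that a camera, given by its name, has taken for a name from the list of things; names that differ only in an ending like _2 or _b are one class to them, and where a whole thing is asked for, a point or a joint stands for the part that bears it (a point fixed in the world has none). Each returns a list of dicts, best first, with "conf" (0 to 1); they miss things now and then, are a little off and sometimes report something else, mostly with a low value. They report only what shows in the picture. A call takes as long as a camera call. They do not tell look-alikes from the thing itself.
- outline_of(camera, label): "region" (384x512 bool, what is visible of it) and "box" ([centre column, centre row, width, height] in pixels, round what is visible of it).
- tip_of(camera, label): "position" ([column, row] in pixels: a listed point, or the origin of a listed thing).
The state is a dict: "t": time; "joints": joint angles; "joint_velocities": joint speeds; "tau": joint torques, N m; "eef_pos": TCP position; "orientation": TCP orientation; "force": force on the tool from outside, world axes, zero at the start; "moment": the same for the moment, N m; "grip_width": finger opening in m.
Only numpy, scipy, OpenCV 4.12 (cv2) and the standard library are available. Lean on these libraries where they do the work, as an engineer would, in place of code of your own. Each camera call takes 0.05 s, during which the arm holds its last target.

TASK

The lock that bolts our eyepiece case to the table is sticking: press the cap of the lubricant dispenser beside the case right down and let it come up again, then take the key out of the slot in the wooden stand and put it upright into the keyhole on top of the case, wiggling it past the sticky tumblers until its collar sits on the lock's face. Turn it a full quarter turn clockwise against the spring to draw the bolt back, and finish holding it there: the key still gripped, home and turned. Leave the eyepieces and everything else lying about where they are.

Things in the scene. Friction and masses are not known exactly. Their poses are not given: they have to be found in the camera images.
- key: loose steel key, about 90 g; at the start it hangs upright in the stand's straight slot, collar resting on the stand's top. Origin: centre of the underside of its round collar (26 mm across, 5 mm thick); z up its axis. Under the collar a round shank 8 mm thick, 34.5 mm long, ending in the crosswise bit. Half a turn about z makes no difference
- key_tab (a point): centre of the key's flat grip tab, 32 mm above the key's origin (tab from 15 to 49 mm above it): 34 mm wide along the key's x, 10 mm thick along its y, joined to the collar by a stem 10 mm thick
- key_bit (a point): centre of the underside of the key's bit, 40.5 mm below the key's origin; the bit is a bar 30 mm long along the key's x, 8 mm thick along its y, 6 mm high
- stand_slot (a point): centre of the mouth of the straight slot (11 mm along x, 34 mm along y) in the fixed dark wooden stand, which is 100 mm (x) by 240 mm (y), 45 mm high. The slot lies on its centre line 40 mm from its +y end; round 34 mm holes and the eyepieces lie towards -y
- keyhole (a point): centre of the keyhole in the steel face on top of the fixed aluminium case, level with the case top, 52 mm above the table. A straight slot 34 mm along x, 11 mm along y, edges bevelled 2 mm; z up. The case reaches from -60 to +110 mm in x, -60 to +60 mm in y of it. The key goes in upright, bit along the slot; it is home when its collar lies on the face, bit underside 40.5 mm below it
- upper_tumbler (a point): centre of the top of the hidden upper tumbler, 15 mm under the keyhole: a 4 mm thick sticky disc that stops the bit until the key is twisted to its slot (12 mm wide), 0.2 to 0.45 rad clockwise (from above) of the keyhole. With the bit's underside 12 to 15 mm deep it is clear of the keyhole and twists freely on the disc, which stays put under a light push
- lower_tumbler (a point): centre of the top of the hidden lower tumbler, 27 mm under the keyhole: a like disc, its slot 0.2 to 0.45 rad anticlockwise (from above) of the keyhole. With the underside 25 to 27 mm deep the bit is clear of the upper disc and twists freely. Below this disc the bit, fully home, turns freely until along the keyhole again, and from there clockwise takes the cylinder along
- cylinder (a joint): angle of the lock cylinder, rad: 0 at rest, 1.57 when turned a quarter clockwise seen from above, stop at 1.68; a spring turns it back (about 0.23 N m at a quarter turn), the key's bit turns it once it is home and lies along the keyhole. It draws back the bolt at the case's -y side, where a bracket 48 mm high stands, reaching to 100 mm from the keyhole
- nozzle_top (a point): centre of the flat top, 30 mm across, of the white sprung cap on the fixed grey lubricant dispenser (44 mm across, cap top 110 mm above the table) beside the case; the cap's short spout points towards the keyhole side
- nozzle (a joint): travel of the dispenser's cap, m: 0 up, 0.006 fully down (needs about 6 N); it springs up by itself
- brass_eyepiece: polished brass eyepiece, 39 mm wide, standing in a round hole of the stand, top 75 mm above the table; origin at the bottom of its barrel. Not to be disturbed
- white_eyepiece: white plastic eyepiece, 44 mm wide, standing in another round hole of the stand, top 79 mm above the table; origin at the bottom of its barrel. Not to be disturbed
- finder: blue finder scope, about 220 mm long, 67 mm high, lying on its black foot at the far side of the table; origin under the foot, x along the tube. Not to be disturbed
- dovetail: black steel dovetail bar 200 x 44 x 14 mm lying flat at the far side; origin at the centre of its underside, x along it. Not to be disturbed
- dust_cap: black round dust cap 40 mm wide, 14 mm high, lying between stand and case; origin at the centre of its underside. Not to be disturbed
- barlow: black lens tube with a steel barrel, 38 mm wide, 75 mm high, standing at the left; origin at the centre of its underside. Not to be disturbed
- torch: small aluminium torch 120 mm long, 36 mm high, lying at the right; origin under its middle. Not to be disturbed
Mind the look-alikes: they are no part of the job. What is shaped like the part that bears nozzle_top but purple is not meant.

How it is judged:
By the outcome, as a careful person would: the job done as asked, in the order asked, and still so for the second after the job is handed in, while the arm keeps its last pose, push and grip.
It also fails if it takes over 61 s, if anything falls off the work surface, if the arm or the gripper's body presses on something with over 40 N, if the wrist force passes 120 N, or if a joint passes its speed limit or range.

## Working session

There is one attempt and no reset: what is moved stays moved. The work goes in short steps, Python scripts to look and compute and a tool call to move; the robot and the scene stay as the last step left them, time stands still between calls to the robot, and variables do not carry over. Pictures are saved under pics/ and viewed, and the job is handed in when it is done.

Besides the shell and the picture viewer there is one more tool, called by a JSON object that holds its "name" and its "arguments". send_rows: Moves the arm, as the interface text tells. Its arguments: {"type":"object","properties":{"steps":{"type":"array"},"squeeze":{"type":"number"}},"required":["steps"]}

```bash
mkdir -p pics; ls
cat > h.py <<'E'
from workcell import *
import numpy as np, cv2
def cam(n,f=None):
    c=camera(n)
    if f: cv2.imwrite('pics/'+f,c['image'][:,:,::-1])
    return c
def foc(c): return c['image'].shape[0]/2/np.tan(np.radians(c['fov_y'])/2)
def toz(c,p,z):
    f=foc(c);R=np.array(c['R']);t=np.array(c['t'])
    d=R.T@np.array([(p[0]-c['cx'])/f,(p[1]-c['cy'])/f,1]);o=-R.T@t
    return o+d*(z-o[2])/d[2]
def proj(c,X):
    f=foc(c);v=np.array(c['R'])@np.array(X)+np.array(c['t'])
    return [c['cx']+f*v[0]/v[2],c['cy']+f*v[1]/v[2]]
def rayd(c,p):
    f=foc(c);R=np.array(c['R']);d=R.T@np.array([(p[0]-c['cx'])/f,(p[1]-c['cy'])/f,1]);return -R.T@np.array(c['t']),d/np.linalg.norm(d)
def tri(c1,p1,c2,p2):
    o1,d1=rayd(c1,p1);o2,d2=rayd(c2,p2)
    A=np.stack([d1,-d2],1);s=np.linalg.lstsq(A,o2-o1,rcond=None)[0]
    a=o1+s[0]*d1;b=o2+s[1]*d2
    return (a+b)/2,np.linalg.norm(a-b)
E
python3 - <<'E'
from h import *
np.set_printoptions(precision=4,suppress=True)
s=state()
for k in s: print(k,np.round(s[k],4))
C={n:cam(n,n+'0.png') for n in('scene','top')}
for n in C: print(n,C[n]['fov_y'],C[n]['cx'],C[n]['cy'],rayd(C[n],(256,192)))
Z={'key':.045,'key_tab':.077,'stand_slot':.045,'keyhole':.052,'nozzle_top':.11,'dust_cap':0,'barlow':0,'torch':0,'finder':0}
for l in Z:
    P={}
    for n in C:
        r=tip_of(n,l)
        for q in r[:3]: print(l,n,np.round(q['position'],1),round(q['conf'],2),toz(C[n],q['position'],Z[l]))
        if r:P[n]=r[0]['position']
    if len(P)==2: print('   tri',tri(C['scene'],P['scene'],C['top'],P['top']))
E
```

```text
pics
t 0.0
joints [ 1.0294  0.4916  1.5595 -0.      1.0917 -0.1056]
joint_velocities [-0.0006 -0.0011  0.0009 -0.     -0.0009 -0.0007]
tau [  0.0015 -61.8449 -26.1584  -0.0001   0.004    0.    ]
eef_pos [0.2637 0.5664 0.2307]
orientation [-0.69    0.6908 -0.153   0.1527]
force [ 0.4071 -0.2687 -0.8411]
moment [-0.011   0.0077  0.0296]
grip_width 0.0855
scene 50.56037206562282 258.2328779006594 200.66472227643882 (array([ 1.1236, -0.4208,  0.9637]), array([-0.5391,  0.3787, -0.7523]))
top 57.131860725681534 255.09635559646097 190.62980788823816 (array([0.4234, 0.0296, 1.1245]), array([ 0.0823, -0.0118, -0.9965]))
key scene [220.1 228.4] 0.63 [ 0.5148 -0.1181  0.045 ]
key top [301.8 196.7] 0.58 [ 0.4995 -0.124   0.045 ]
   tri (array([ 0.5038, -0.1199,  0.0343]), np.float64(0.013230098863582415))
key_tab scene [213.7 224. ] 0.44 [ 0.5132 -0.1346  0.077 ]
key_tab scene [219.3 225.5] 0.33 [ 0.5265 -0.1251  0.077 ]
stand_slot scene [214.5 226.6] 0.78 [ 0.5002 -0.1273  0.045 ]
stand_slot top [301.  193.6] 0.95 [ 0.509  -0.1216  0.045 ]
   tri (array([ 0.5062, -0.125 ,  0.0499]), np.float64
[... 752 characters left out ...]
   tri (array([ 0.5824, -0.0044, -0.0061]), np.float64(0.004260426489788739))
barlow scene [351.6 142.9] 0.75 [0.4479 0.4672 0.    ]
barlow scene [261.6 300.4] 0.47 [ 0.7407 -0.1411 -0.    ]
barlow top [112.6 212.3] 0.55 [0.4472 0.4705 0.    ]
   tri (array([ 0.4467,  0.4704, -0.0023]), np.float64(0.0021765020721922924))
torch scene [105.6 313.7] 0.81 [ 0.5367 -0.4787  0.    ]
torch top [410.  190.6] 0.76 [ 0.5257 -0.4788  0.    ]
   tri (array([ 0.5278, -0.4816, -0.0117]), np.float64(0.0051200605588019995))
finder scene [342.7 238.7] 0.6 [ 0.7248  0.1592 -0.    ]
finder top [214.3 131.1] 0.9 [0.7132 0.1533 0.    ]
   tri (array([ 0.7188,  0.1588, -0.008 ]), np.float64(0.011310370070541193))
```

Run:
```python
import cv2
for n in('scene0','top0'):
    i=cv2.imread(f'pics/{n}.png');cv2.imwrite(f'pics/{n}b.png',cv2.resize(i,(800,600),interpolation=cv2.INTER_CUBIC))
```

```text
(no output)
```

View pics/scene0b.png

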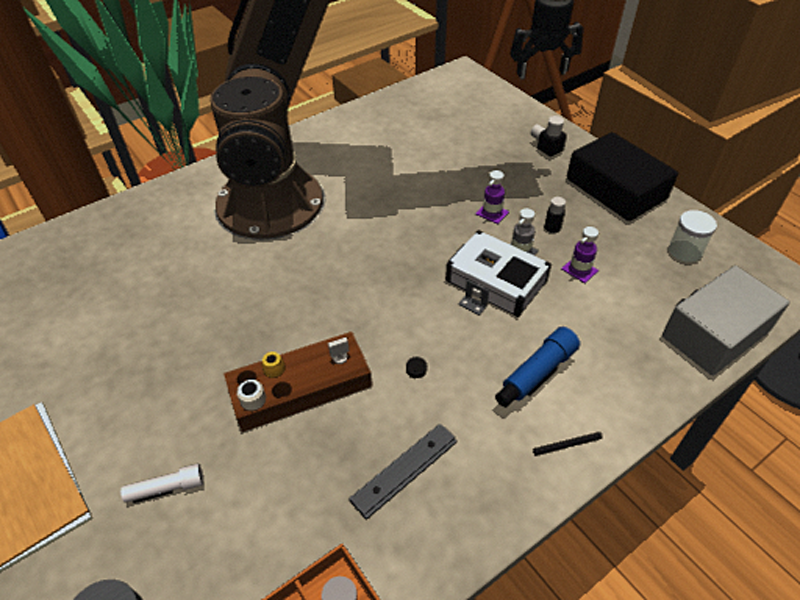

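View pics/top0b.png

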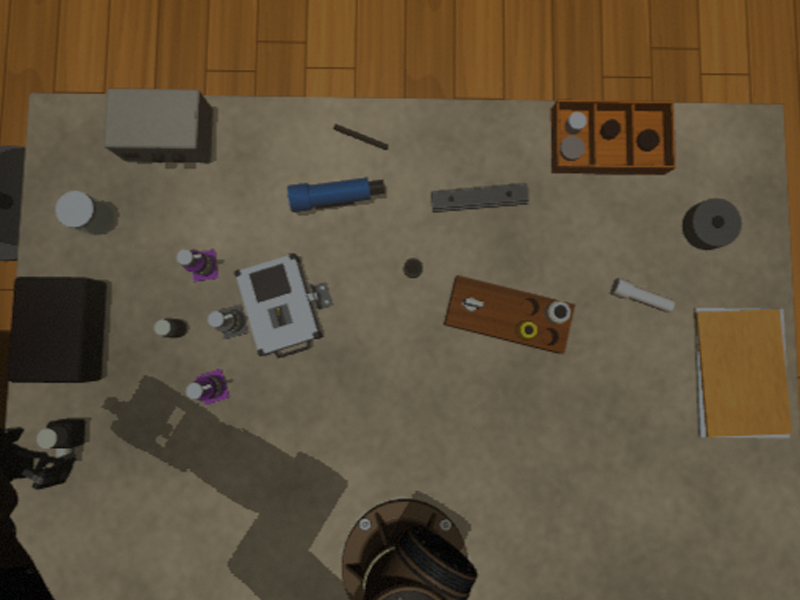

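The grey dispenser is at top-view pixel (139,203), between the two purple ones. The key is at top-view pixel (302,195), and the keyhole at about (180,201). I'll zoom in on these.

```bash
python3 - <<'E'
import cv2,numpy as np
t=cv2.imread('pics/top0.png');s=cv2.imread('pics/scene0.png')
def c(i,x,y,w,h): return cv2.resize(cv2.convertScaleAbs(i[y:y+h,x:x+w],alpha=1.4),(400,300),interpolation=cv2.INTER_CUBIC)
a=np.vstack([np.hstack([c(t,280,170,96,72),c(t,125,155,96,72)]),np.hstack([c(s,140,205,104,78),c(s,280,125,80,60)])])
cv2.imwrite('pics/z0.png',a)
E
python3 - <<'E'
from h import *
np.set_printoptions(precision=4,suppress=True)
C={n:cam(n) for n in('scene','top')}
print(tri(C['scene'],(337.7,132.7),C['top'],(138.6,202.6)))
for l in ['brass_eyepiece','white_eyepiece','key','key_tab','keyhole','nozzle_top','key_bit']:
    for n in C:
        for q in tip_of(n,l)[:3]: print(l,n,np.round(q['position'],1),round(q['conf'],2),toz(C[n],q['position'],{'key':.045,'key_tab':.077,'keyhole':.052,'nozzle_top':.11}.get(l,0.04)))
        for q in outline_of(n,l)[:3]: print('   out',l,n,np.round(q['box'],1),round(q['conf'],2),int(q['region'].sum()))
E
```

```text
(array([0.4735, 0.3513, 0.1228]), np.float64(0.002714964536402209))
brass_eyepiece scene [176.5 239.8] 0.55 [ 0.4726 -0.2338  0.04  ]
   out brass_eyepiece scene [175.3 231.9  15.6  18.3] 0.69 206
brass_eyepiece top [332.8 209.1] 0.57 [ 0.4625 -0.2202  0.04  ]
   out brass_eyepiece top [336.5 211.4  12.3  17.2] 0.69 145
white_eyepiece scene [165.  259.9] 0.8 [ 0.5113 -0.2896  0.04  ]
   out white_eyepiece scene [160.4 253.4  13.5  19.9] 0.65 242
   out white_eyepiece scene [217.4 226.2  14.8  19.1] 0.32 167
white_eyepiece top [352.  201.3] 0.46 [ 0.4871 -0.2799  0.04  ]
white_eyepiece top [298.4 195. ] 0.46 [ 0.505  -0.1142  0.04  ]
   out white_eyepiece top [356.4 198.5  14.7  16.4] 0.74 173
   out white_eyepiece top [411.1 189.2  41.1  20. ] 0.59 317
key scene [219.2 228.9] 0.64 [ 0.5148 -0.121   0.045 ]
   out key scene [217.6 223.6  10.9  14.9] 0.54 168
key top [300.2 197. ] 0.62 [ 0.4985 -0.1191  0.045 ]
key top [336.7 210.8] 0.31 [ 0.4572 -0.231   0.045 ]
   out key top [302.2 194.3  11.8   2.7] 0.6 59
   out key_tab scene [217.3 226.2  12.3  14.3] 0.61 145
   out key_tab scene
[... 646 characters left out ...]
.3824 0.11  ]
   out nozzle_top scene [338.6 138.2  13.2  10.7] 0.45 101
   out nozzle_top scene [319.4 113.6  12.2  13.3] 0.4 68
nozzle_top top [125.3 161.8] 0.68 [0.5913 0.3971 0.11  ]
nozzle_top top [137.7 202.1] 0.54 [0.4748 0.3569 0.11  ]
nozzle_top top [123.1 251.5] 0.41 [0.3343 0.3929 0.11  ]
   out nozzle_top top [125.2 250.9  15.8  10.1] 0.64 96
   out nozzle_top top [412.  189.5  39.4  19. ] 0.53 335
   out nozzle_top top [141.1 202.6  13.4  11.7] 0.43 88
key_bit scene [269.  234.6] 0.66 [ 0.6101 -0.019   0.04  ]
key_bit scene [177.8 238.9] 0.48 [ 0.4721 -0.2295  0.04  ]
   out key_bit scene [218.4 225.2  12.1  13.7] 0.44 127
key_bit top [296.5 199. ] 0.41 [ 0.4925 -0.1083  0.04  ]
```

View pics/z0.png

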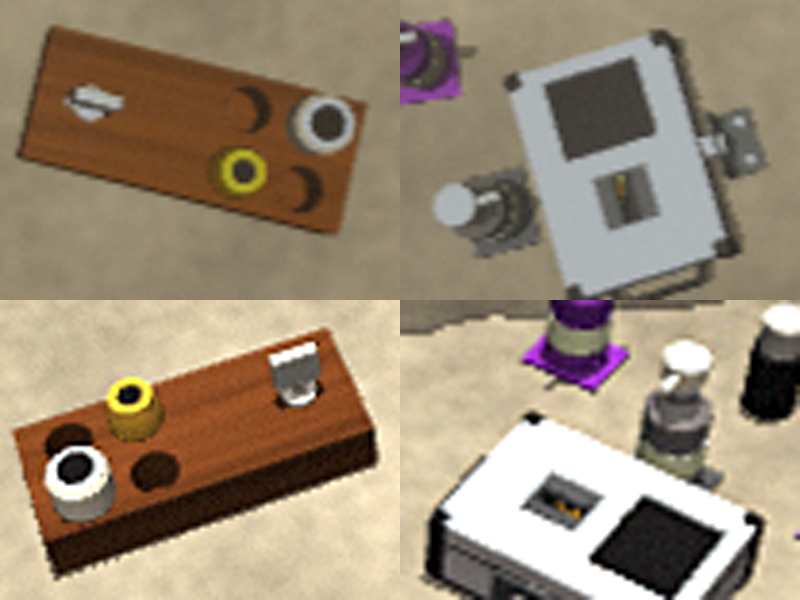

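```bash
cat > fit.py <<'E'
from h import *
from scipy.optimize import minimize
from scipy.ndimage import map_coordinates, gaussian_filter
def gradimgs(C,s=0.7):
    G={}
    for n,c in C.items():
        im=c['image'].astype(float)
        gx=sum(gaussian_filter(im[...,k],s,order=(0,1))for k in range(3));gy=sum(gaussian_filter(im[...,k],s,order=(1,0))for k in range(3))
        G[n]=(gx,gy)
    return G
def score(p,segs,C,G,names):
    x,y,a=p[:3];tot=0
    R=np.array([[np.cos(a),-np.sin(a)],[np.sin(a),np.cos(a)]])
    for n in names:
        c=C[n];gx,gy=G[n]
        for A,B,z in segs:
            u=np.linspace(0.08,.92,40)[:,None];L=np.array(A)+u*(np.array(B)-A)
            W=L@R.T+[x,y];px=np.array([proj(c,(w[0],w[1],z)) for w in W])
            d=px[-1]-px[0];d/=np.linalg.norm(d);nrm=(-d[1],d[0])
            g=map_coordinates(gx,[px[:,1],px[:,0]],order=1)*nrm[0]+map_coordinates(gy,[px[:,1],px[:,0]],order=1)*nrm[1]
            tot+=np.minimum(np.abs(g),150).mean()
    return -tot
def fit(p0,segs,C,G,names):
    best=None
    for dx in np.arange(-.012,.0121,.004):
        for dy in np.arange(-.012,.0121,.004):
            for da in (-.06,-.03,0,.03,.06):
                p=np.array(p0)+[dx,dy,da];s=score(p,segs,C,G,names)
                if best is None or s<best[0]:best=(s,p)
    sim=np.array([best[1]]+[best[1]+np.eye(3)[i]*[.002,.002,.02][i] for i in range(3)])
    r=minimize(score,best[1],args=(segs,C,G,names),method='Nelder-Mead',options=dict(initial_simplex=sim,xatol=1e-5,fatol=1e-3))
    return r.x,r.fun
def rect(x0,x1,y0,y1,z):return [((x0,y0),(x1,y0),z),((x1,y0),(x1,y1),z),((x1,y1),(x0,y1),z),((x0,y1),(x0,y0),z)]
STAND=rect(-.05,.05,-.2,.04,.045)  # about slot
CASE=rect(-.06,.11,-.06,.06,.052)
E
python3 - <<'E'
from fit import *
np.set_printoptions(precision=4,suppress=True)
C={n:cam(n) for n in('scene','top')};G=gradimgs(C)
import pickle
fs={}
for nm,p0,sg in(('stand',(.503,-.122,-.235),STAND),('case',(.489,.247,.28),CASE)):
    for ns in(['scene'],['top'],['scene','top']):
        r=fit(p0,sg,C,G,ns);print(nm,ns,r)
    fs[nm]=r[0]
np.save('fit.npy',np.array([fs['stand'],fs['case']]))
for n in C:
    im=cv2.resize(C[n]['image'][:,:,::-1],None,fx=4,fy=4,interpolation=cv2.INTER_CUBIC)
    for nm,sg in(('stand',STAND),('case',CASE+rect(-.017,.017,-.0055,.0055,.052))):
        x,y,a=fs[nm];R=np.array([[np.cos(a),-np.sin(a)],[np.sin(a),np.cos(a)]])
        for A,B,z in sg+(rect(-.0055,.0055,-.017,.017,.045) if nm=='stand' else[]):
            q=[tuple(int(round(4*v+1.5)) for v in proj(C[n],(*(R@np.array(P)+[x,y]),z)))for P in(A,B)]
            cv2.line(im,q[0],q[1],(0,0,255),1)
        cx,cy=[int(4*v) for v in proj(C[n],(x,y,.05))]
        cv2.imwrite(f'pics/{n}_{nm}_fit.png',im[max(0,cy-200):cy+200,max(0,cx-300):cx+300])
s=state();from scipy.spatial.transform import Rotation as Ro
q=s['orientation'];print(Ro.from_quat([q[1],q[2],q[3],q[0]]).as_matrix())
E
cd pics; python3 -c "
import cv2,numpy as np
a=[cv2.resize(cv2.imread(f'{n}_{m}_fit.png'),(400,300)) if 0 else cv2.imread(f'{n}_{m}_fit.png')[:400,:600] for n in('scene','top') for m in('stand','case')]
print([x.shape for x in a])"
```

```text
stand ['scene'] (array([ 0.5117, -0.1253, -0.2373]), np.float64(-389.3930372674597))
stand ['top'] (array([ 0.5052, -0.1174, -0.2337]), np.float64(-200.87709167544145))
stand ['scene', 'top'] (array([ 0.5109, -0.125 , -0.2395]), np.float64(-443.7518198828397))
case ['scene'] (array([0.4841, 0.2464, 0.3158]), np.float64(-550.20478568146))
case ['top'] (array([0.4799, 0.2513, 0.3157]), np.float64(-250.65962966473728))
case ['scene', 'top'] (array([0.4821, 0.2489, 0.3189]), np.float64(-701.479157554237))
[[ 0.9065  0.0001  0.4222]
 [-0.4222  0.0001  0.9065]
 [ 0.     -1.      0.0001]]
[(400, 600, 3), (400, 600, 3), (400, 600, 3), (400, 600, 3)]
```

View pics/scene_stand_fit.png

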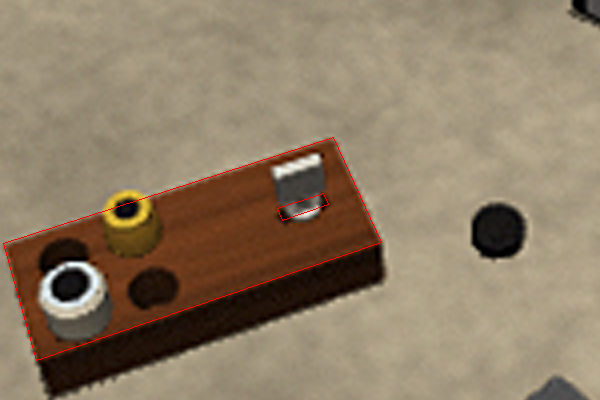

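View pics/top_stand_fit.png

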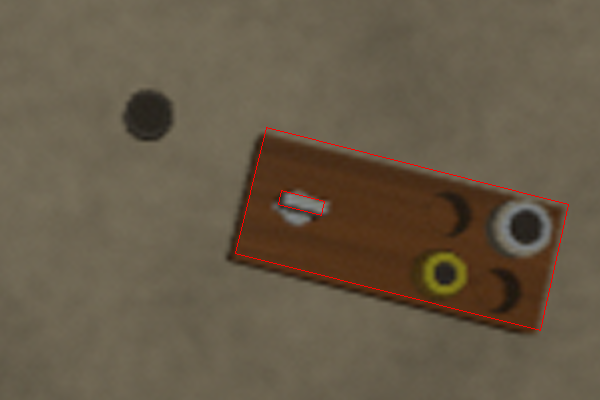

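View pics/scene_case_fit.png

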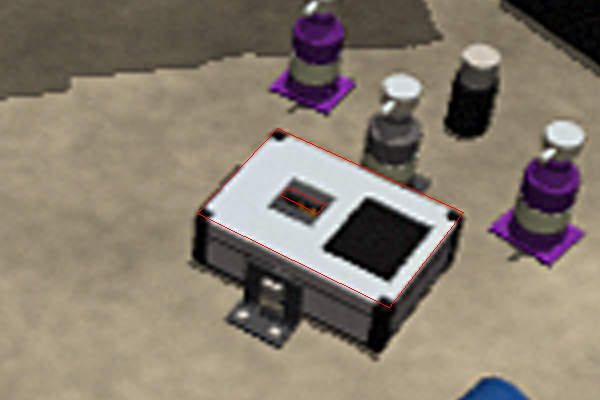

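View pics/top_case_fit.png

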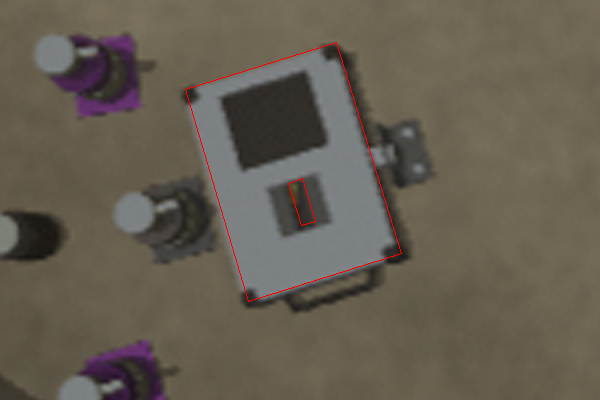

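Run:
```python
from fit import *
np.set_printoptions(precision=4,suppress=True)
C={n:cam(n,n+'1.png') for n in('scene','top')}
print(toz(C['scene'],(337.4,136.2),.11),toz(C['top'],(138.2,204.2),.11),tri(C['scene'],(337.4,136.2),C['top'],(138.2,204.2)))
for n in C: print(n,proj(C[n],(0,0,0)),proj(C[n],(.2637,.5664,.2307)), proj(C[n],(0,0.1,0)))
s=cv2.imread('pics/scene1.png');t=cv2.imread('pics/top1.png')
f=lambda i,x,y,w,h:cv2.resize(i[y:y+h,x:x+w],(w*5,h*5),interpolation=cv2.INTER_CUBIC)
cv2.imwrite('pics/base1.png',f(s,120,30,110,130)); cv2.imwrite('pics/base2.png',f(t,200,290,130,94))
cv2.imwrite('pics/base3.png',f(s,300,0,120,110)); cv2.imwrite('pics/base4.png',f(t,0,254,110,94))
```

```text
[0.4758 0.3522 0.11  ] [0.4688 0.3552 0.11  ] (array([0.4696, 0.3584, 0.1022]), np.float64(0.0016254051666194657))
scene [np.float64(172.00910756804524), np.float64(128.21934148674757)] [np.float64(345.4983566074019), np.float64(50.681848530221316)] [np.float64(195.7136579163173), np.float64(117.78081581291673)]
top [np.float64(259.827987261231), np.float64(359.42337639365735)] [np.float64(33.773401940216246), np.float64(283.9755442533738)] [np.float64(227.2775916209996), np.float64(359.24653813498685)]
```

View pics/base3.png

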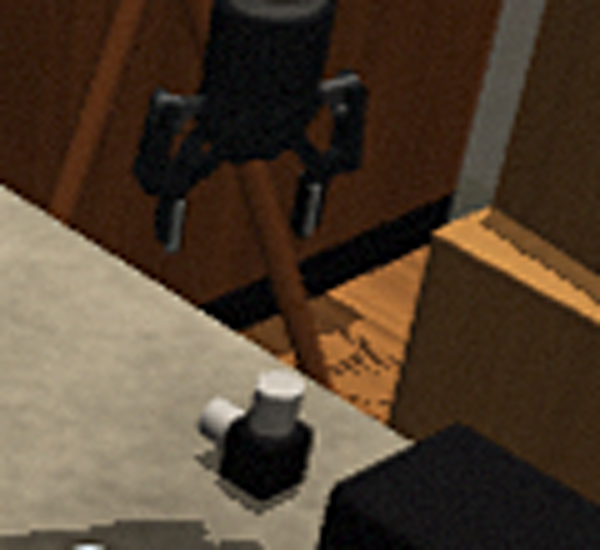

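View pics/base4.png

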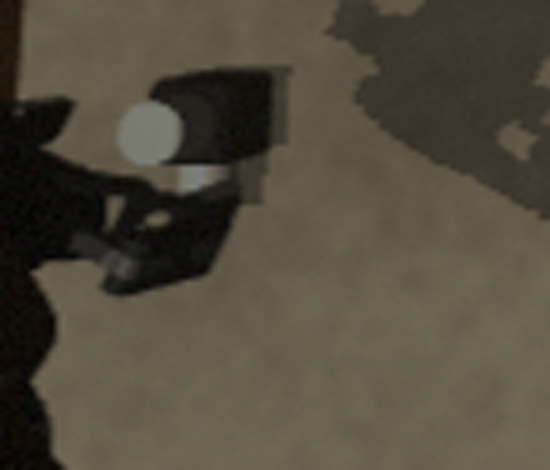

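{"name": "send_rows", "arguments": {"steps": [[-1, 0.77, 0.2, -0.29, 0], [-1, 0.77, 0.2, -0.29, 0], [-1, 0.77, 0.2, -0.29, 0], [-1, 0.77, 0.2, -0.29, 0], [-1, 0.77, 0.2, -0.29, 0], [-1, 0.77, 0.2, -0.29, 0], [-1, 0.77, 0.2, -0.29, 0], [-1, 0.77, 0.2, -0.29, 0], [-1, 0.77, 0.2, -0.29, 0], [-1, 0.77, 0.2, -0.29, 0], [-1, 0.77, 0.2, -0.29, 0], [-1, 0.77, 0.2, -0.29, 0], [-1, 0, 0, 0, 0], [-1, 0, 0, 0, 0], [-1, 0, 0, 0, 0]], "squeeze": 40}}

```text
t: 3.95
eef_pos: [0.4708, 0.3552, 0.1594]
orientation: [0.69, -0.69, 0.153, -0.153]
force: [-0.4, -0.4, -0.3]
grip_width: 0.0003
```

```bash
cat > look.py <<'E'
from h import *
import sys
np.set_printoptions(precision=4,suppress=True)
# look.py tag X Y Z : crop around world pt in both cams
def look(tag,X,w=50,pts=[]):
    C={n:cam(n) for n in('scene','top')};o=[]
    for n in C:
        c=C[n];u,v=proj(c,X);x0=int(max(0,min(512-2*w,u-w)));y0=int(max(0,min(384-2*w,v-w)))
        k=400//(2*w)
        im=cv2.resize(c['image'][y0:y0+2*w,x0:x0+2*w,::-1],None,fx=k,fy=k,interpolation=cv2.INTER_CUBIC)
        im=cv2.convertScaleAbs(im,alpha=1.0 if n=='scene' else 1.6)
        for p in pts:
            a,b=proj(c,p);cv2.drawMarker(im,(int((a-x0+.5)*k),int((b-y0+.5)*k)),(0,0,255),cv2.MARKER_CROSS,12,1)
        print(n,'off',x0,y0,'scale',k);o.append(im)
    cv2.imwrite(f'pics/{tag}.png',np.hstack(o));return C
def st():
    s=state();
    from scipy.spatial.transform import Rotation as Ro
    q=s['orientation'];M=Ro.from_quat([q[1],q[2],q[3],q[0]]).as_matrix()
    print('t',round(s['t'],2),'tcp',np.round(s['eef_pos'],4),'phi',round(np.arctan2(M[1,2],M[0,2]),4),'F',np.round(s['force'],2),'Mo',np.round(s['moment'],3),'w',round(s['grip_width'],4),'j',np.round(s['joints'],3))
    return s,M
def to(M,d): print('tool shift units',np.round(M.T@np.array(d)/.03,3))
E
python3 - <<'E'
from look import *
s,M=st();p=s['eef_pos']
look('n1',p,50,[p,(.472,.354,.11)])
E
```

```text
t 3.95 tcp [0.4708 0.3552 0.1594] phi 1.1347 F [-0.37 -0.43 -0.32] Mo [ 0.01  -0.008  0.005] w 0.0003 j [ 0.534  0.522  1.725  0.     0.895 -0.601]
scene off 289 72 scale 4
top off 82 152 scale 4
```

View pics/n1.png

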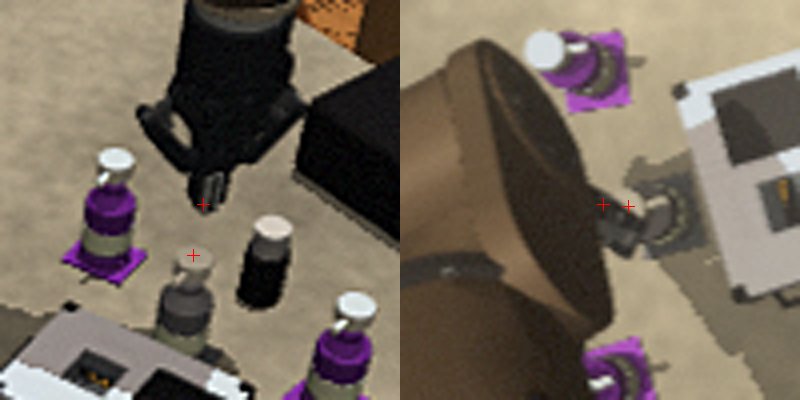

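{"name": "send_rows", "arguments": {"steps": [[-1, 0, 0.5, 0, 0], [-1, 0, 0.5, 0, 0], [-1, 0, 0.45, 0, 0], [-1, 0, 0, 0, 0], [-1, 0, 0.1, 0, 0], [-1, 0, 0.1, 0, 0]]}}

```text
t: 4.55
eef_pos: [0.4711, 0.3556, 0.1105]
orientation: [0.691, -0.69, 0.152, -0.153]
force: [0.6, 0.8, 0.1]
grip_width: 0.0001
```

Run:
```python
from look import *
s,M=st();p=s['eef_pos']
look('n2',p,25,[p])
```

```text
t 4.55 tcp [0.4711 0.3556 0.1105] phi 1.1358 F [0.58 0.83 0.14] Mo [-0.001 -0.032  0.014] w 0.0001 j [ 0.535  0.586  1.765  0.     0.789 -0.601]
scene off 312 109 scale 8
top off 113 178 scale 8
```

View pics/n2.png

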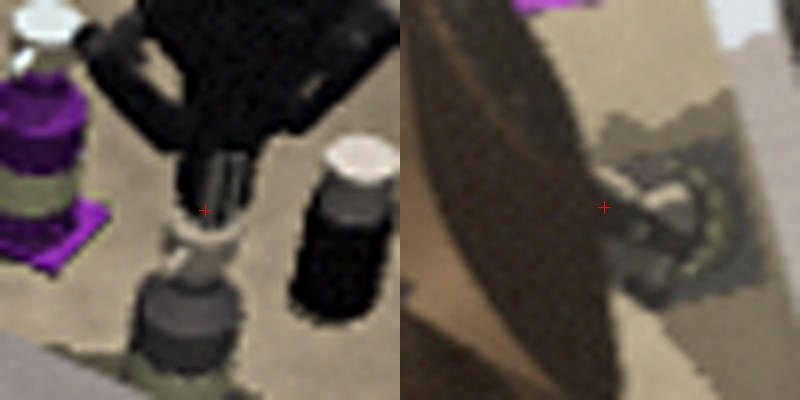

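{"name": "send_rows", "arguments": {"steps": [[-1, 0, 0.07, 0, 0], [-1, 0, 0.07, 0, 0], [-1, 0, 0.06, 0, 0], [-1, 0, 0, 0, 0]]}}

```text
t: 4.98
eef_pos: [0.4712, 0.3553, 0.1042]
orientation: [0.691, -0.69, 0.153, -0.153]
force: [-1.9, 1.9, 6.3]
grip_width: -0.0002
```

{"name": "send_rows", "arguments": {"steps": [[-1, 0, 0.04, 0, 0], [-1, 0, 0.03, 0, 0], [-1, 0, 0.03, 0, 0], [-1, 0, 0, 0, 0]]}}

```text
t: 5.32
eef_pos: [0.4714, 0.3554, 0.1036]
orientation: [0.691, -0.69, 0.152, -0.154]
force: [-8.0, -1.8, 30.2]
grip_width: 0.0001
```

{"name": "send_rows", "arguments": {"steps": [[-1, 0, -0.3, 0, 0], [-1, 0, -0.7, 0, 0], [-1, 0, -0.9, 0, 0], [-1, 0, 0, 0, 0]]}}

```text
t: 5.65
eef_pos: [0.4725, 0.3557, 0.162]
orientation: [0.692, -0.689, 0.151, -0.154]
force: [1.5, 1.4, 0.6]
grip_width: 0.0
```

{"name": "send_rows", "arguments": {"steps": [[0.2, 0.436, 0, -0.773, 0], [0.2, 0.436, 0, -0.773, 0], [0.2, 0.436, 0, -0.773, 0], [0.2, 0.436, 0, -0.773, 0], [0.2, 0.436, 0, -0.773, 0], [0.2, 0.436, 0, -0.773, 0], [0.2, 0.436, 0, -0.773, 0], [0.2, 0.436, 0, -0.773, 0], [0.2, 0.436, 0, -0.773, 0], [0.2, 0.436, 0, -0.773, 0], [0.2, 0.436, 0, -0.773, 0], [0.2, 0.436, 0, -0.773, 0], [0.2, 0.436, 0, -0.773, 0], [0.2, 0.436, 0, -0.773, 0], [0.2, 0.436, 0, -0.773, 0], [0.2, 0.436, 0, -0.773, 0], [0.2, 0.436, 0, -0.773, 0], [0.2, 0.436, 0, -0.773, 0]]}}

```text
t: 7.15
eef_pos: [0.5081, -0.1243, 0.1575]
orientation: [-0.69, 0.69, -0.153, 0.153]
force: [-0.5, 1.0, 0.5]
grip_width: 0.0513
```

{"name": "send_rows", "arguments": {"steps": [[0.2, 0, 0, 0, 1], [0.2, 0, 0, 0, 1], [0.2, 0, 0, 0, 1], [0.2, 0, 0, 0, 1], [0.2, 0, 0, 0, 1], [0.2, 0, 0, 0, 1], [0.2, 0, 0, 0, 1], [0.2, 0, 0, 0, 1], [0.2, 0, 0, 0, 1], [0.2, 0, 0, 0, 1], [0.2, 0, 0, 0, 1], [0.2, 0, 0, 0, 1], [0.2, 0, 0, 0, 1], [0.2, 0, 0, 0, 0.1], [0.2, 0, 0, 0, 0], [0.2, 0, 0, 0, 0]]}}

```text
t: 8.48
eef_pos: [0.5082, -0.1229, 0.1576]
orientation: [0.438, -0.438, 0.555, -0.555]
force: [0.2, 0.2, 0.5]
grip_width: 0.0513
```

Run:
```python
from look import *
s,M=st();p=s['eef_pos']
look('k1',(.508,-.1225,.09),50,[p])
look('nz',(.471,.355,.11),50,[(.472,.354,.11)])
```

```text
t 8.48 tcp [ 0.5082 -0.1229  0.1576] phi -0.2336 F [0.2  0.18 0.46] Mo [-0.005  0.019 -0.01 ] w 0.0513 j [-0.364  0.441  1.89   0.     0.811 -0.13 ]
scene off 166 167 scale 4
top off 253 142 scale 4
scene off 286 85 scale 4
top off 88 153 scale 4
```

View pics/k1.png

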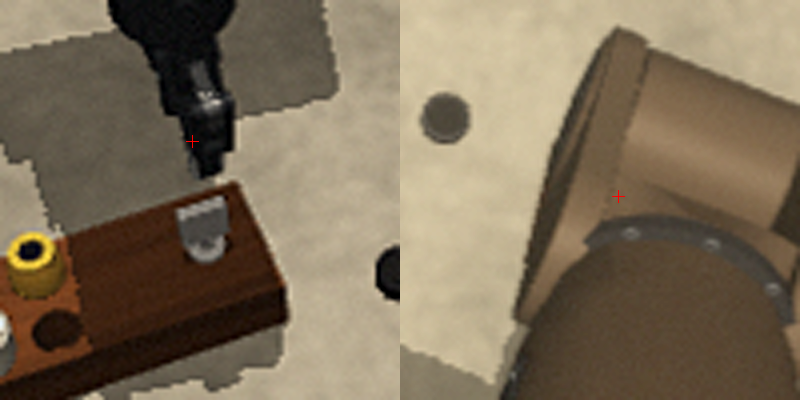

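View pics/nz.png

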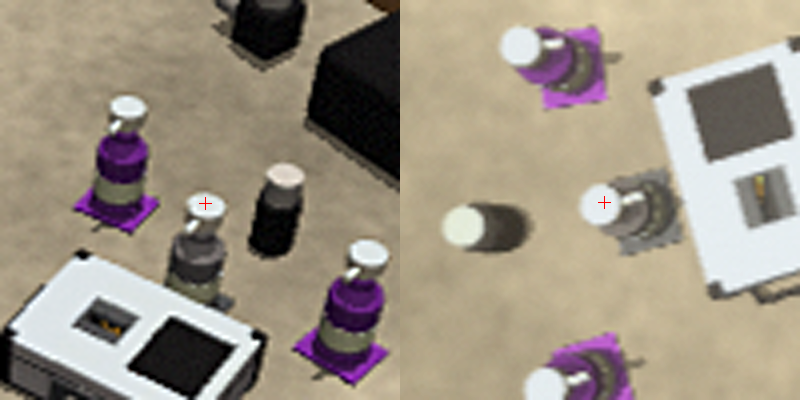

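Run:
```python
from look import *
s,M=st();p=s['eef_pos'];c=cam('scene');z=M[:,2];x=M[:,0]
im=c['image'][160:230,180:250,::-1];im=cv2.resize(im,None,fx=8,fy=8,interpolation=cv2.INTER_CUBIC)
im=cv2.convertScaleAbs(im,alpha=1.8)
def mk(X,col):
    a,b=proj(c,X);cv2.drawMarker(im,(int((a-180+.5)*8),int((b-160+.5)*8)),col,cv2.MARKER_CROSS,10,1)
for up in(0,.005):
  for d in(.0255,.04):
    for w in(-.011,.011): mk(p+d*z+w*x+[0,0,up],(0,0,255) if up==0 else (0,255,0))
# key tab top outline for scene fit stand
for a0,b0,an in((.5117,-.1253,-.237),):
  for u in(-.017,.017):
    for v in(-.005,.005):
      for h in(.06,.094):
        mk((a0-np.sin(an)*u+np.cos(an)*v,b0+np.cos(an)*u+np.sin(an)*v,h),(255,0,255))
cv2.imwrite('pics/f1.png',im)
```

```text
t 8.68 tcp [ 0.5083 -0.1228  0.1578] phi -0.2355 F [-0.44 -0.21  0.25] Mo [0.024 0.001 0.026] w 0.0512 j [-0.364  0.441  1.89   0.     0.811 -0.128]
```

View pics/f1.png

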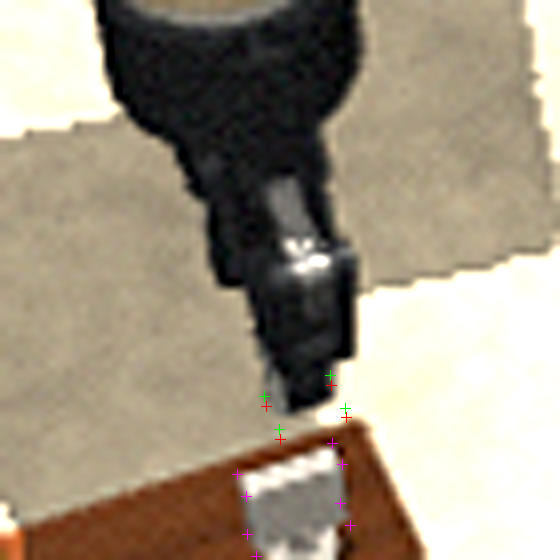

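{"name": "send_rows", "arguments": {"steps": [[0.2, 0.03, 0.5, 0.117, 0], [0.2, 0, 0.6, 0, 0], [0.2, 0, 0.6, 0, 0], [0.2, 0, 0.6, 0, 0], [0.2, 0, 0.5, 0, 0], [0.2, 0, 0.46, 0, 0], [0.2, 0, 0, 0, 0], [0.2, 0, 0, 0, 0]]}}

```text
t: 9.4
eef_pos: [0.5113, -0.1245, 0.0597]
orientation: [0.437, -0.438, 0.556, -0.555]
force: [0.5, -0.2, 0.4]
grip_width: 0.0511
```

Run:
```python
from look import *
s,M=st();p=s['eef_pos']
look('k2',(.51,-.1225,.08),25,[p])
```

```text
t 9.4 tcp [ 0.5113 -0.1245  0.0597] phi -0.2364 F [ 0.55 -0.19  0.39] Mo [ 0.02  -0.031  0.042] w 0.0511 j [-0.364  0.599  1.956  0.     0.587 -0.128]
scene off 191 195 scale 8
top off 277 167 scale 8
```

View pics/k2.png

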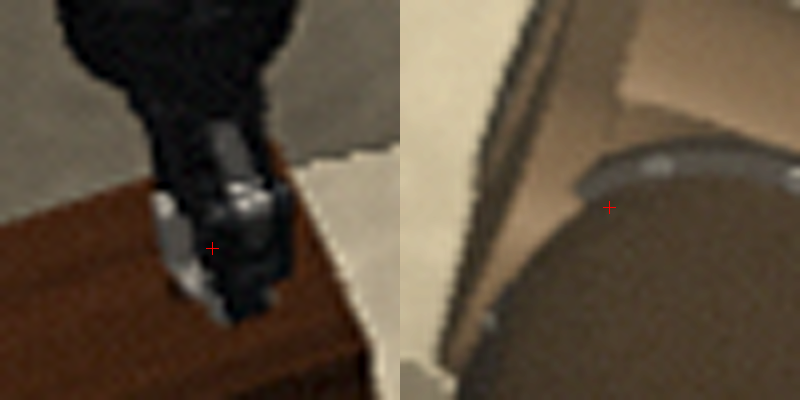

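{"name": "send_rows", "arguments": {"steps": [[-1, 0, 0, 0, 0], [-1, 0, 0, 0, 0], [-1, 0, 0, 0, 0], [-1, 0, 0, 0, 0], [-1, 0, 0, 0, 0], [-1, 0, 0, 0, 0]], "squeeze": 60}}

```text
t: 10.0
eef_pos: [0.5111, -0.1244, 0.0604]
orientation: [0.437, -0.438, 0.556, -0.555]
force: [-3.8, 0.8, 7.0]
grip_width: 0.0094
```

Run:
```python
from look import *
s,M=st();p=s['eef_pos']
look('k3',(.51,-.1225,.08),25,[p])
```

```text
t 10.0 tcp [ 0.5111 -0.1244  0.0604] phi -0.2367 F [-3.79  0.78  6.97] Mo [0.052 0.718 0.044] w 0.0094 j [-0.364  0.598  1.957  0.     0.588 -0.128]
scene off 191 195 scale 8
top off 277 167 scale 8
```

View pics/k3.png

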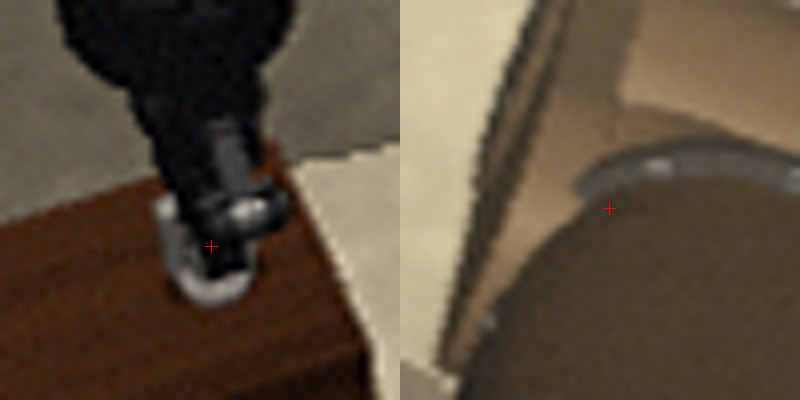

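{"name": "send_rows", "arguments": {"steps": [[-1, 0, -0.1, 0, 0], [-1, 0, -0.3, 0, 0], [-1, 0, -0.5, 0, 0], [-1, 0, -0.6, 0, 0], [-1, 0, -0.6, 0, 0], [-1, 0, -0.6, 0, 0], [-1, 0, -0.5, 0, 0], [-1, 0, -0.2, 0, 0], [-1, 0, 0, 0, 0], [-1, 0, 0, 0, 0]]}}

```text
t: 10.93
eef_pos: [0.5114, -0.1245, 0.162]
orientation: [-0.438, 0.437, -0.555, 0.556]
force: [0.3, 0.0, -0.8]
grip_width: 0.0091
```

Run:
```python
from look import *
s,M=st();p=s['eef_pos']
look('k4',p,25,[p])
```

```text
t 10.93 tcp [ 0.5114 -0.1245  0.162 ] phi -0.2368 F [ 0.28  0.02 -0.78] Mo [-0.039 -0.035  0.011] w 0.0091 j [-0.364  0.439  1.878  0.     0.824 -0.128]
scene off 188 176 scale 8
top off 283 164 scale 8
```

View pics/k4.png

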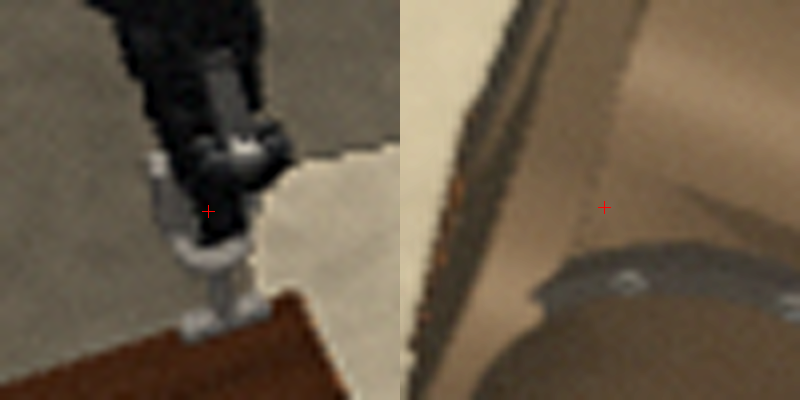

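```bash
cat > keyd.py <<'E'
from look import *
def keydraw(tag,c,O,psi,k=12,w=25,tab=True):
    # O origin, psi heading of key x
    ex=np.array([np.cos(psi),np.sin(psi),0]);ey=np.array([-np.sin(psi),np.cos(psi),0]);ez=np.array([0,0,1])
    u,v=proj(c,O);x0=int(u-w);y0=int(v-w)
    im=cv2.convertScaleAbs(cv2.resize(c['image'][y0:y0+2*w,x0:x0+2*w,::-1],None,fx=k,fy=k,interpolation=cv2.INTER_CUBIC),alpha=1.5)
    def q(P): a,b=proj(c,P);return (int((a-x0+.5)*k),int((b-y0+.5)*k))
    def box(hx,hy,z0,z1,col):
        for z in(z0,z1):
            pts=[O+sx*hx*ex+sy*hy*ey+z*ez for sx,sy in((1,1),(1,-1),(-1,-1),(-1,1))]
            cv2.polylines(im,[np.array([q(P) for P in pts])],True,col,1)
    box(.015,.004,-.0405,-.0345,(0,0,255));box(.017,.005,.015,.049,(255,0,255))
    for z in(0,.005):
        cv2.polylines(im,[np.array([q(O+.013*(np.cos(t)*ex+np.sin(t)*ey)+z*ez) for t in np.linspace(0,6.28,30)])],True,(0,255,0),1)
    cv2.imwrite(f'pics/{tag}.png',im)
E
python3 - <<'E'
from keyd import *
s,M=st();p=np.array(s['eef_pos'])
c=cam('scene')
keydraw('kd1',c,p+[0,0,-.0154],-.2368+np.pi/2)
E
```

```text
t 11.03 tcp [ 0.5112 -0.1244  0.1612] phi -0.2368 F [-0.27 -0.29 -1.71] Mo [0.041 0.025 0.015] w 0.0092 j [-0.364  0.44   1.878  0.     0.824 -0.128]
```

View pics/kd1.png

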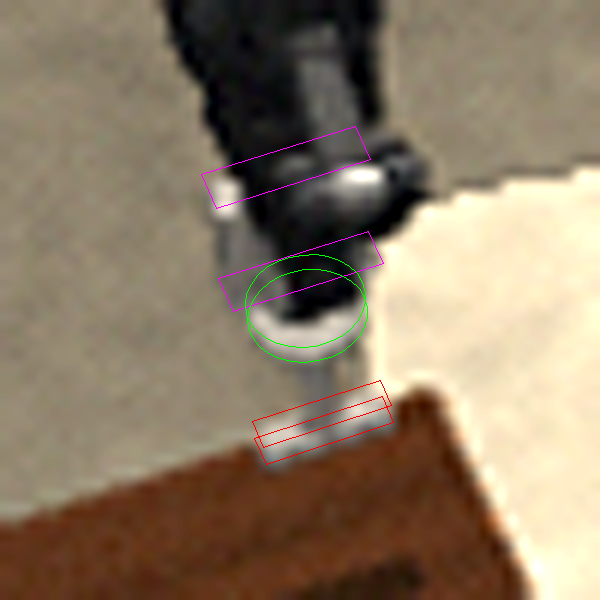

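Run:
```python
from h import *
C={n:cam(n) for n in('scene','top')}
o=[]
for n,cols in(('scene',[(.4841,.2464,.3158)]),('top',[(.4799,.2513,.3157)])):
    c=C[n];i=cv2.imread(f'pics/{n}0.png');x,y,a=cols[0]
    u,v=proj(c,(x,y,.052));x0=int(u)-12;y0=int(v)-12;k=16
    im=cv2.convertScaleAbs(cv2.resize(i[y0:y0+25,x0:x0+25],None,fx=k,fy=k,interpolation=cv2.INTER_CUBIC),alpha=1.6)
    R=np.array([[np.cos(a),-np.sin(a)],[np.sin(a),np.cos(a)]])
    for hx,hy in((.017,.0055),(.019,.0075)):
        P=[proj(c,(*(R@[sx*hx,sy*hy]+[x,y]),.052)) for sx,sy in((1,1),(1,-1),(-1,-1),(-1,1))]
        cv2.polylines(im,[np.array([(int((p[0]-x0+.5)*k),int((p[1]-y0+.5)*k)) for p in P])],True,(0,0,255),1)
    o.append(im)
cv2.imwrite('pics/kh.png',np.hstack(o))
```

```text
(no output)
```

View pics/kh.png

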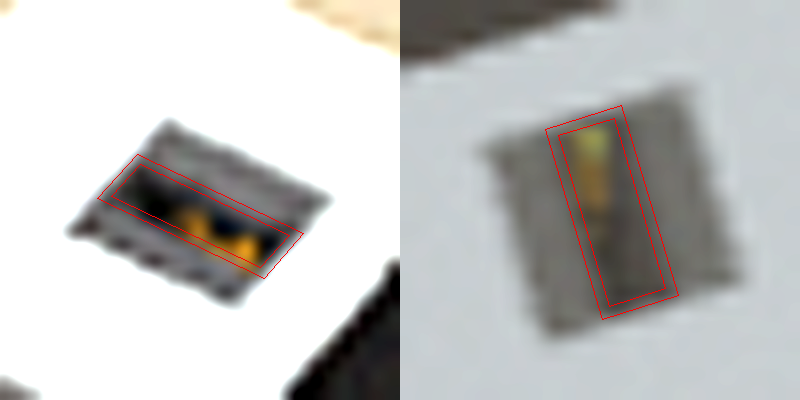

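{"name": "send_rows", "arguments": {"steps": [[-1, -0.6, 0, -0.2, 0], [-1, -0.7, 0, -0.22, 0], [-1, -0.75, 0, -0.24, 0], [-1, -0.75, 0, -0.24, 0], [-1, -0.75, 0, -0.24, 0], [-1, -0.75, 0, -0.24, 0], [-1, -0.75, 0, -0.24, 0], [-1, -0.75, 0, -0.24, 0], [-1, -0.75, 0, -0.24, 0], [-1, -0.75, 0, -0.24, 0], [-1, -0.75, 0, -0.24, 0], [-1, -0.75, 0, -0.24, 0], [-1, -0.75, 0, -0.24, 0], [-1, -0.75, 0, -0.24, 0], [-1, -0.75, 0, -0.24, 0], [-1, -0.75, 0, -0.24, 0], [-1, 0, 0, 0, 0]]}}

```text
t: 12.6
eef_pos: [0.4839, 0.2492, 0.1615]
orientation: [0.438, -0.438, 0.555, -0.555]
force: [-0.6, 0.2, -1.7]
grip_width: 0.009
```

{"name": "send_rows", "arguments": {"steps": [[-1, 0, 0, 0, -1], [-1, 0, 0, 0, -1], [-1, 0, 0, 0, -1], [-1, 0, 0, 0, -1], [-1, 0, 0, 0, -1], [-1, 0, 0, 0, -1], [-1, 0, 0, 0, -1], [-1, 0, 0, 0, -1], [-1, 0, 0, 0, -1], [-1, 0, 0, 0, -1], [-1, 0, 0, 0, -1], [-1, 0, 0, 0, -1], [-1, 0, 0, 0, -1], [-1, 0, 0, 0, -1], [-1, 0, 0, 0, -1], [-1, 0, 0, 0, -1], [-1, 0, 0, 0, -1], [-1, 0, 0, 0, -1], [-1, 0, 0, 0, -1], [-1, 0, 0, 0, -1]]}}

```text
t: 14.27
eef_pos: [0.4842, 0.2457, 0.1615]
orientation: [-0.7, 0.7, 0.102, -0.103]
force: [-0.2, -0.2, -0.6]
grip_width: 0.0092
```

{"name": "send_rows", "arguments": {"steps": [[-1, 0, 0, 0, -0.28], [-1, 0, 0, 0, 0], [-1, 0, 0, 0, 0]]}}

```text
t: 14.52
eef_pos: [0.4842, 0.2459, 0.1617]
orientation: [-0.698, 0.698, 0.11, -0.111]
force: [-0.1, 0.1, -0.8]
grip_width: 0.0089
```

Run:
```python
from look import *
s,M=st();p=s['eef_pos']
to(M,[.4841-p[0],.2464-p[1],0])
```

```text
t 14.52 tcp [0.4842 0.2459 0.1617] phi 1.8852 F [-0.09  0.1  -0.84] Mo [-0.038  0.    -0.005] w 0.0089 j [ 0.348  0.461  1.837  0.     0.844 -1.537]
tool shift units [ 0.001 -0.     0.019]
```

{"name": "send_rows", "arguments": {"steps": [[-1, 0, 0.4, 0.02, 0], [-1, 0, 0.5, 0, 0], [-1, 0, 0.4, 0, 0], [-1, 0, 0.2, 0, 0], [-1, 0, 0, 0, 0], [-1, 0, 0, 0, 0]]}}

```text
t: 15.02
eef_pos: [0.4842, 0.2467, 0.1171]
orientation: [-0.698, 0.698, 0.111, -0.111]
force: [-0.1, 0.1, -0.7]
grip_width: 0.009
```

```bash
cat >> keyd.py <<'E'
def khdraw(tag,c,X,kh,O=None,w=15,k=24,al=1.3):
    u,v=proj(c,X);x0=int(u)-w;y0=int(v)-w
    im=cv2.convertScaleAbs(cv2.resize(c['image'][y0:y0+2*w,x0:x0+2*w,::-1],None,fx=k,fy=k,interpolation=cv2.INTER_CUBIC),alpha=al)
    def bx(x,y,a,z,hx,hy,col):
        R=np.array([[np.cos(a),-np.sin(a)],[np.sin(a),np.cos(a)]])
        P=[proj(c,(*(R@[sx*hx,sy*hy]+[x,y]),z)) for sx,sy in((1,1),(1,-1),(-1,-1),(-1,1))]
        cv2.polylines(im,[np.array([(int((p[0]-x0+.5)*k),int((p[1]-y0+.5)*k)) for p in P])],True,col,1)
    x,y,a=kh
    bx(x,y,a,.052,.017,.0055,(0,0,255))
    if O is not None:
        bx(O[0],O[1],O[3],O[2]-.0405,.015,.004,(255,0,255));bx(O[0],O[1],O[3],O[2]-.0345,.015,.004,(255,0,255))
    cv2.imwrite(f'pics/{tag}.png',im)
E
python3 - <<'E'
from keyd import *
s,M=st();p=s['eef_pos'];phi=np.arctan2(M[1,2],M[0,2])
c=cam('scene')
khdraw('h1',c,(.484,.246,.06),(.4841,.2464,.3158),(p[0],p[1],p[2]-.0154,phi-np.pi/2))
look('h2',p,25)
E
```

```text
t 15.02 tcp [0.4842 0.2467 0.1171] phi 1.8862 F [-0.07  0.12 -0.69] Mo [-0.074  0.002 -0.028] w 0.009 j [ 0.35   0.525  1.876  0.     0.741 -1.537]
scene off 289 124 scale 8
top off 150 174 scale 8
```

View pics/h1.png

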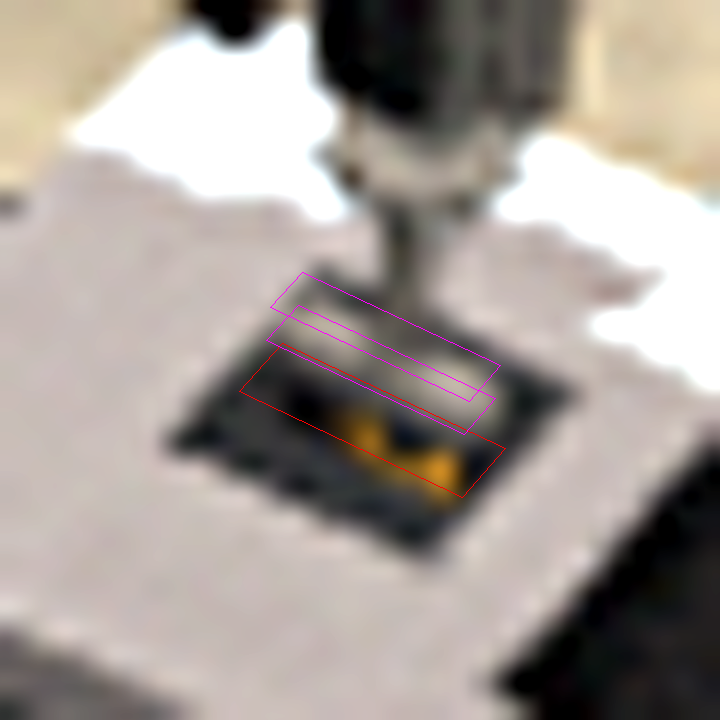

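View pics/h2.png

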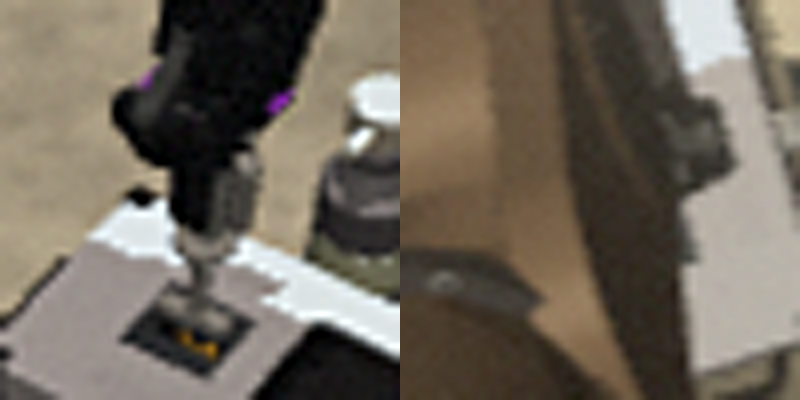

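{"name": "send_rows", "arguments": {"steps": [[-1, -0.02, 0.1, 0, 0], [-1, 0, 0.1, 0, 0], [-1, 0, 0.08, 0, 0], [-1, 0, 0.05, 0, 0], [-1, 0, 0.05, 0, 0], [-1, 0, 0, 0, 0]]}}

```text
t: 15.67
eef_pos: [0.4838, 0.2467, 0.1072]
orientation: [0.698, -0.698, -0.112, 0.111]
force: [-5.6, -1.4, 22.5]
grip_width: 0.0093
```

{"name": "send_rows", "arguments": {"steps": [[-1, 0, -0.06, 0, 0], [-1, -0.05, 0, 0, 0], [-1, 0, 0.03, 0, 0], [-1, 0, 0.02, 0, 0], [-1, 0, 0, 0, 0]]}}

```text
t: 16.08
eef_pos: [0.4829, 0.2464, 0.1074]
orientation: [0.699, -0.698, -0.112, 0.11]
force: [-1.8, -1.0, 20.1]
grip_width: 0.0094
```

Run:
```python
from keyd import *
s,M=st();p=s['eef_pos'];phi=np.arctan2(M[1,2],M[0,2])
c=cam('scene')
khdraw('h3',c,(.484,.246,.06),(.4841,.2464,.3158),(p[0],p[1],p[2]-.0154,phi-np.pi/2))
```

```text
t 16.08 tcp [0.4829 0.2464 0.1074] phi 1.8869 F [-1.81 -0.98 20.14] Mo [-0.322  0.468 -0.054] w 0.0094 j [ 0.35   0.537  1.889  0.     0.713 -1.537]
```

View pics/h3.png

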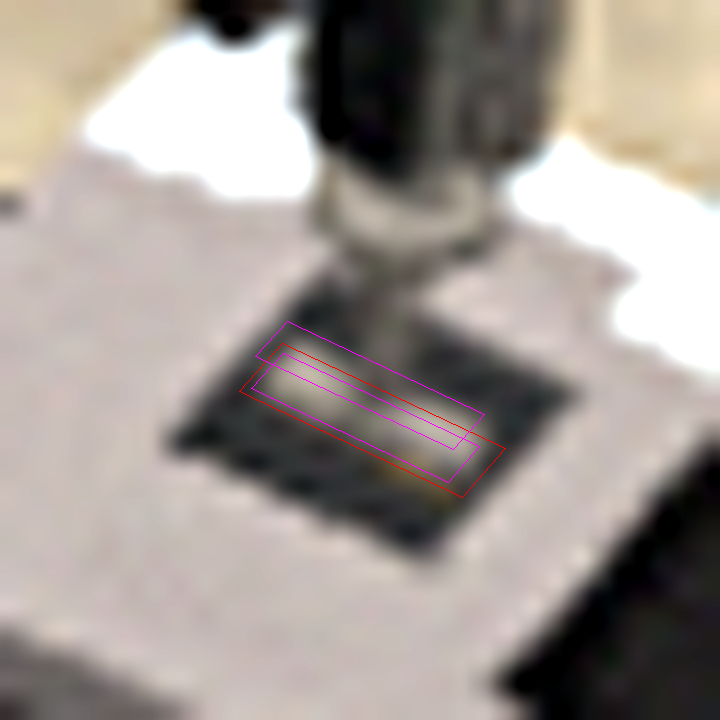

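{"name": "send_rows", "arguments": {"steps": [[-1, 0, -0.02, 0, 0], [-1, 0, 0, -0.02, 0], [-1, 0, 0, -0.02, 0], [-1, 0, 0, 0, 0]]}}

```text
t: 16.47
eef_pos: [0.483, 0.2458, 0.1076]
orientation: [0.699, -0.698, -0.112, 0.11]
force: [-2.7, 6.0, 14.8]
grip_width: 0.0094
```

Run:
```python
from look import *
st()
```

```text
t 16.47 tcp [0.483  0.2458 0.1076] phi 1.8864 F [-2.71  5.95 14.78] Mo [1.044 0.674 0.043] w 0.0094 j [ 0.348  0.536  1.889  0.002  0.714 -1.539]
```

{"name": "send_rows", "arguments": {"steps": [[-1, 0.02, -0.01, 0, 0], [-1, 0.02, 0, -0.02, 0], [-1, 0, 0, 0, 0]]}}

```text
t: 16.72
eef_pos: [0.4834, 0.2456, 0.1076]
orientation: [0.699, -0.698, -0.111, 0.111]
force: [-7.6, 5.6, 15.3]
grip_width: 0.0093
```

Run:
```python
from keyd import *
s,M=st();p=s['eef_pos'];phi=np.arctan2(M[1,2],M[0,2])
c=cam('scene')
khdraw('h4',c,(.484,.246,.06),(.4841,.2464,.3158),(p[0],p[1],p[2]-.0154,phi-np.pi/2),al=1.8)
```

```text
t 16.72 tcp [0.4834 0.2456 0.1076] phi 1.8863 F [-7.55  5.65 15.27] Mo [1.396 1.477 0.03 ] w 0.0093 j [ 0.348  0.537  1.887  0.002  0.717 -1.54 ]
```

View pics/h4.png

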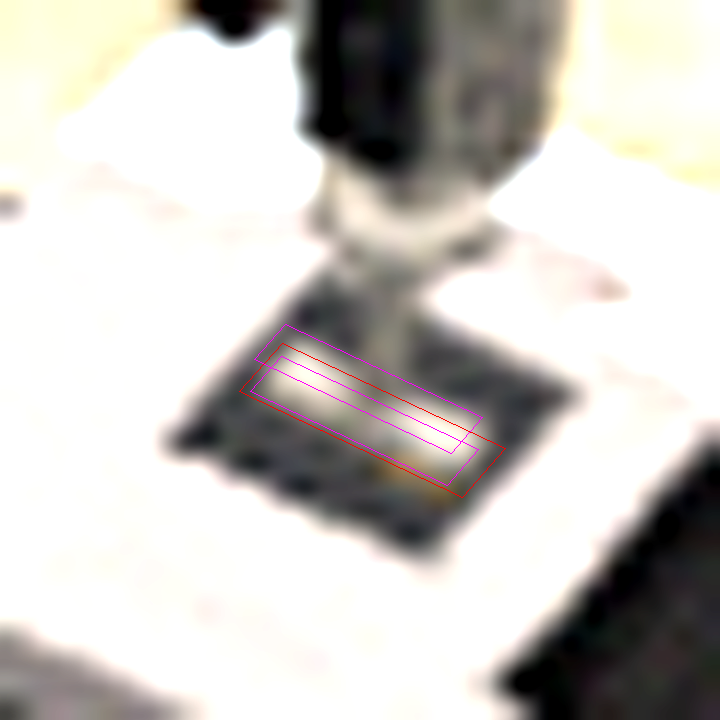

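{"name": "send_rows", "arguments": {"steps": [[-1, 0, -0.1, 0, 0], [-1, 0, 0, 0, 0]]}}

```text
t: 16.93
eef_pos: [0.4838, 0.2449, 0.11]
orientation: [0.698, -0.698, -0.111, 0.111]
force: [-0.6, 0.4, -0.2]
grip_width: 0.0089
```

Run:
```python
from keyd import *
s,M=st();p=s['eef_pos'];phi=np.arctan2(M[1,2],M[0,2])
c=cam('scene');w=13;k=30
u,v=proj(c,(.484,.246,.058));x0=int(u)-w;y0=int(v)-w
crop=c['image'][y0:y0+2*w,x0:x0+2*w,::-1]
im=cv2.convertScaleAbs(cv2.resize(crop,None,fx=k//2,fy=k//2,interpolation=cv2.INTER_NEAREST),alpha=1.3)
i0=cv2.imread('pics/scene0.png')[y0:y0+2*w,x0:x0+2*w]
im0=cv2.convertScaleAbs(cv2.resize(i0,None,fx=k//2,fy=k//2,interpolation=cv2.INTER_NEAREST),alpha=1.3)
k=15
for I in(im,im0):
    def bx(x,y,a,z,hx,hy,col):
        R=np.array([[np.cos(a),-np.sin(a)],[np.sin(a),np.cos(a)]])
        P=[proj(c,(*(R@[sx*hx,sy*hy]+[x,y]),z)) for sx,sy in((1,1),(1,-1),(-1,-1),(-1,1))]
        cv2.polylines(I,[np.array([(int((q[0]-x0+.5)*k),int((q[1]-y0+.5)*k)) for q in P])],True,col,1)
    bx(.4841,.2464,.3158,.052,.017,.0055,(0,0,255))
    if I is im: bx(p[0],p[1],phi-np.pi/2,p[2]-.0154-.0405,.015,.004,(255,0,255));bx(p[0],p[1],phi-np.pi/2,p[2]-.0154-.0345,.015,.004,(255,0,255))
cv2.imwrite('pics/h5.png',np.hstack([im,im0]))
e=np.array([np.cos(.3158),np.sin(.3158),0])*.001;n=np.array([-e[1],e[0],0])
b=np.array(proj(c,(.4841,.2464,.052)));print('px/mm case x',np.array(proj(c,np.array([.4841,.2464,.052])+e))-b,'case y',np.array(proj(c,np.array([.4841,.2464,.052])+n))-b,'z',np.array(proj(c,(.4841,.2464,.053)))-b)
```

```text
t 16.93 tcp [0.4838 0.2449 0.11  ] phi 1.8871 F [-0.59  0.41 -0.17] Mo [-0.009 -0.018 -0.032] w 0.0089 j [ 0.347  0.534  1.885 -0.     0.723 -1.54 ]
px/mm case x [0.2734 0.1299] case y [ 0.1634 -0.1838] z [ 0.0293 -0.2252]
```

View pics/h5.png

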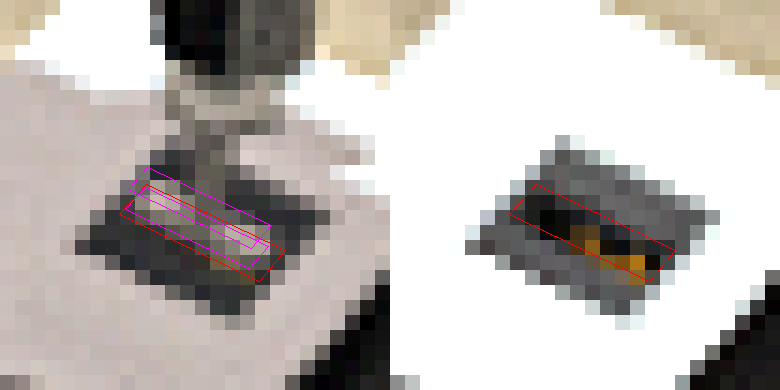

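{"name": "send_rows", "arguments": {"steps": [[-1, -0.02, 0, 0.09, 0], [-1, 0, 0, 0, 0], [-1, 0, 0.07, 0, 0], [-1, 0, 0.06, 0, 0], [-1, 0, 0, 0, 0]]}}

```text
t: 17.4
eef_pos: [0.4823, 0.2472, 0.1054]
orientation: [0.698, -0.698, -0.111, 0.111]
force: [-0.2, 1.0, -1.9]
grip_width: 0.0094
```

{"name": "send_rows", "arguments": {"steps": [[-1, 0, 0.07, 0, 0], [-1, 0, 0.07, 0, 0], [-1, 0, 0.07, 0, 0], [-1, 0, 0.06, 0, 0], [-1, 0, 0, 0, 0]]}}

```text
t: 17.82
eef_pos: [0.4823, 0.2471, 0.0974]
orientation: [0.698, -0.698, -0.111, 0.111]
force: [-1.5, 1.5, -1.6]
grip_width: 0.0094
```

{"name": "send_rows", "arguments": {"steps": [[-1, 0, 0.05, 0, 0], [-1, 0, 0.05, 0, 0], [-1, 0, 0.03, 0, 0], [-1, 0, 0, 0, 0]]}}

```text
t: 18.15
eef_pos: [0.4823, 0.2471, 0.0937]
orientation: [-0.698, 0.698, 0.111, -0.111]
force: [0.2, 0.1, -1.1]
grip_width: 0.0095
```

{"name": "send_rows", "arguments": {"steps": [[-1, 0, 0, 0, 0.6], [-1, 0, 0, 0, 0.6], [-1, 0, 0, 0, 0.6], [-1, 0, 0, 0, 0]]}}

```text
t: 18.48
eef_pos: [0.4825, 0.2472, 0.094]
orientation: [0.706, -0.706, -0.044, 0.044]
force: [0.4, 1.5, -1.4]
grip_width: 0.009
```

Run:
```python
from look import *
st()
```

```text
t 18.48 tcp [0.4825 0.2472 0.094 ] phi 1.6956 F [ 0.43  1.45 -1.41] Mo [ 0.228 -0.029  0.015] w 0.009 j [ 0.352  0.558  1.897  0.     0.686 -1.344]
```

{"name": "send_rows", "arguments": {"steps": [[-1, 0, 0, 0, 0.6], [-1, 0, 0, 0, 0.7], [-1, 0, 0.05, 0, 0], [-1, 0, 0.03, 0, 0], [-1, 0, 0, 0, 0]]}}

```text
t: 18.9
eef_pos: [0.4823, 0.2472, 0.0913]
orientation: [0.707, -0.707, 0.002, -0.002]
force: [-0.0, 0.9, -0.7]
grip_width: 0.0092
```

{"name": "send_rows", "arguments": {"steps": [[-1, 0, 0.05, 0, 0], [-1, 0, 0.05, 0, 0], [-1, 0, 0.05, 0, 0], [-1, 0, 0, 0, 0]]}}

```text
t: 19.23
eef_pos: [0.4823, 0.2471, 0.0867]
orientation: [-0.707, 0.707, -0.003, 0.003]
force: [-0.0, 0.9, -2.4]
grip_width: 0.0092
```

{"name": "send_rows", "arguments": {"steps": [[-1, 0, 0.05, 0, 0], [-1, 0, 0.05, 0, 0], [-1, 0, 0.04, 0, 0], [-1, 0, 0, 0, 0]]}}

```text
t: 19.57
eef_pos: [0.4823, 0.2471, 0.0825]
orientation: [-0.707, 0.707, -0.003, 0.003]
force: [-0.7, 2.0, -2.1]
grip_width: 0.0089
```

{"name": "send_rows", "arguments": {"steps": [[-1, 0, 0.02, 0, 0], [-1, 0, 0, 0, -0.6], [-1, 0, 0, 0, -0.6], [-1, 0, 0, 0, -0.6], [-1, 0, 0, 0, 0]]}}

```text
t: 19.98
eef_pos: [0.4822, 0.247, 0.0821]
orientation: [-0.704, 0.704, 0.064, -0.065]
force: [-1.2, 1.3, -1.2]
grip_width: 0.0088
```

Run:
```python
from look import *
st()
```

```text
t 19.98 tcp [0.4822 0.247  0.0821] phi 1.7536 F [-1.24  1.27 -1.25] Mo [0.093 0.126 0.018] w 0.0088 j [ 0.352  0.577  1.905 -0.     0.66  -1.402]
```

{"name": "send_rows", "arguments": {"steps": [[-1, 0, 0, 0, -0.9], [-1, 0, 0, 0, -0.9], [-1, 0, 0, 0, -0.9], [-1, 0, 0, 0, -0.9], [-1, 0, 0, 0, -0.8], [-1, 0, 0, 0, 0]]}}

```text
t: 20.48
eef_pos: [0.4825, 0.2471, 0.0822]
orientation: [-0.671, 0.671, 0.223, -0.223]
force: [0.7, -0.7, -0.6]
grip_width: 0.0093
```

Run:
```python
from look import *
st()
```

```text
t 20.48 tcp [0.4825 0.2471 0.0822] phi 2.2133 F [ 0.65 -0.74 -0.63] Mo [-0.004 -0.027  0.019] w 0.0093 j [ 0.351  0.577  1.905 -0.     0.66  -1.862]
```

Free so far. Now I'll push down gently.

{"name": "send_rows", "arguments": {"steps": [[-1, 0, 0.05, 0, 0], [-1, 0, 0.04, 0, 0], [-1, 0, 0, 0, 0]]}}

```text
t: 20.73
eef_pos: [0.4823, 0.2471, 0.0792]
orientation: [0.671, -0.671, -0.222, 0.222]
force: [-0.8, 0.5, -1.9]
grip_width: 0.0091
```

{"name": "send_rows", "arguments": {"steps": [[-1, 0, 0.06, 0, 0], [-1, 0, 0.06, 0, 0], [-1, 0, 0.06, 0, 0], [-1, 0, 0.06, 0, 0], [-1, 0, 0.06, 0, 0], [-1, 0, 0.03, 0, 0], [-1, 0, 0, 0, 0]]}}

```text
t: 21.32
eef_pos: [0.4824, 0.2471, 0.0694]
orientation: [-0.671, 0.671, 0.223, -0.223]
force: [0.4, 0.6, -0.9]
grip_width: 0.0091
```

{"name": "send_rows", "arguments": {"steps": [[-1, 0, 0.04, 0, 0], [-1, 0, 0.03, 0, 0], [-1, 0, 0.03, 0, 0], [-1, 0, 0, 0, 0]]}}

```text
t: 21.65
eef_pos: [0.4825, 0.2471, 0.0674]
orientation: [-0.671, 0.671, 0.223, -0.222]
force: [-2.5, -1.9, 9.1]
grip_width: 0.0095
```

{"name": "send_rows", "arguments": {"steps": [[-1, 0, 0, 0, 0], [-1, 0, 0, 0, 0.6], [-1, 0, 0, 0, 0.6], [-1, 0, 0, 0, 0.6], [-1, 0, 0, 0, 0.6], [-1, 0, 0, 0, 0.6], [-1, 0, 0, 0, 0.6], [-1, 0, 0, 0, 0]], "squeeze": 100}}

```text
t: 22.32
eef_pos: [0.483, 0.2478, 0.0675]
orientation: [0.702, -0.701, -0.092, 0.091]
force: [-0.9, 3.8, 7.4]
grip_width: 0.0085
```

Run:
```python
from look import *
st()
```

```text
t 22.32 tcp [0.483  0.2478 0.0675] phi 1.8305 F [-0.93  3.83  7.37] Mo [ 0.88   0.27  -0.022] w 0.0085 j [ 0.352  0.601  1.913  0.001  0.625 -1.479]
```

{"name": "send_rows", "arguments": {"steps": [[-1, 0, 0, 0, 0.7], [-1, 0, 0, 0, 0.7], [-1, 0, 0, 0, 0.7], [-1, 0, 0, 0, 0.7], [-1, 0, 0, 0, 0.7], [-1, 0, 0, 0, 0.7], [-1, 0, 0, 0, 0.7], [-1, 0, 0, 0, 0.7], [-1, 0, 0, 0, 0]]}}

```text
t: 23.07
eef_pos: [0.4832, 0.2476, 0.0675]
orientation: [0.698, -0.697, 0.114, -0.116]
force: [0.0, 1.2, 8.1]
grip_width: 0.0086
```

Run:
```python
from look import *
st()
```

```text
t 23.07 tcp [0.4832 0.2476 0.0675] phi 1.2437 F [0.01 1.2  8.09] Mo [ 0.317 -0.016  0.032] w 0.0086 j [ 0.352  0.601  1.913  0.     0.625 -0.892]
```

{"name": "send_rows", "arguments": {"steps": [[-1, 0, 0, 0, 0.8], [-1, 0, 0, 0, 0.8], [-1, 0, 0, 0, 0.8], [-1, 0, 0, 0, 0.8], [-1, 0, 0, 0, 0.8], [-1, 0, 0, 0, 0.8], [-1, 0, 0, 0, 0.8], [-1, 0, 0, 0, 0.8], [-1, 0, 0, 0, 0.8], [-1, 0, 0, 0, 0.8], [-1, 0, 0, 0, 0]]}}

```text
t: 23.98
eef_pos: [0.4826, 0.2472, 0.0675]
orientation: [0.591, -0.59, 0.389, -0.389]
force: [-0.9, -1.4, 10.5]
grip_width: 0.0088
```

Run:
```python
from look import *
s,M=st();look('b1',(.465,.18,.04),25)
```

```text
t 23.98 tcp [0.4826 0.2472 0.0675] phi 0.406 F [-0.91 -1.37 10.47] Mo [-0.749  0.483  0.147] w 0.0088 j [ 0.352  0.601  1.914 -0.001  0.626 -0.054]
scene off 266 148 scale 8
top off 177 182 scale 8
```

View pics/b1.png

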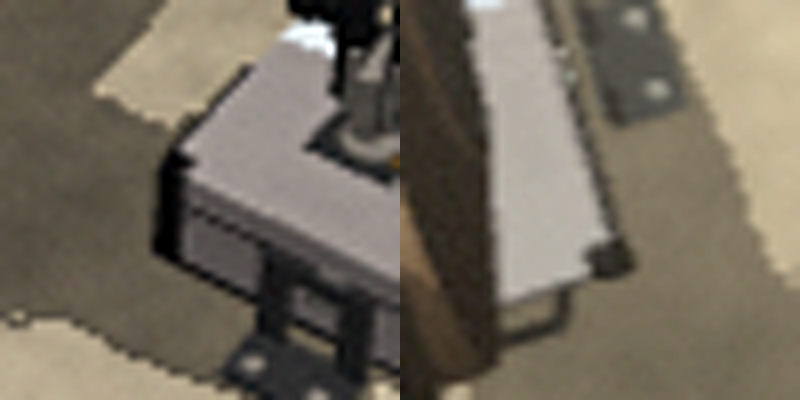

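{"name": "send_rows", "arguments": {"steps": [[-1, 0, 0, 0, 0.5], [-1, 0, 0, 0, 0.5], [-1, 0, 0, 0, 0.4], [-1, 0, 0, 0, 0], [-1, 0, 0, 0, 0]]}}

```text
t: 24.5
eef_pos: [0.4824, 0.2471, 0.0675]
orientation: [0.562, -0.561, 0.43, -0.43]
force: [-2.5, -1.6, 11.2]
grip_width: 0.0084
```

Run:
```python
from look import *
for i in range(3): s,M=st();cam('scene')
```

```text
t 24.5 tcp [0.4824 0.2471 0.0675] phi 0.2643 F [-2.54 -1.58 11.2 ] Mo [-0.62   0.738  0.182] w 0.0084 j [ 0.352  0.601  1.914 -0.     0.627  0.088]
t 24.55 tcp [0.4824 0.2471 0.0675] phi 0.2644 F [-3.37 -2.4  11.21] Mo [-0.716  0.642  0.146] w 0.0087 j [ 0.352  0.601  1.914 -0.     0.627  0.088]
t 24.6 tcp [0.4824 0.2471 0.0675] phi 0.2645 F [-2.38 -1.43 10.77] Mo [-0.621  0.717  0.176] w 0.0089 j [ 0.352  0.601  1.914 -0.     0.627  0.087]
```

{"name": "send_rows", "arguments": {"steps": [[-1, 0, 0, 0, 0.4], [-1, 0, 0, 0, 0.4], [-1, 0, 0, 0, 0], [-1, 0, 0, 0, 0]]}}

```text
t: 24.98
eef_pos: [0.4823, 0.247, 0.0675]
orientation: [0.543, -0.543, 0.453, -0.453]
force: [-2.7, -1.7, 11.5]
grip_width: 0.0086
```

Run:
```python
from look import *
for i in range(5):
    s,M=st();c=cam('scene')
look('b2',(.4825,.247,.06),25)
```

```text
t 24.98 tcp [0.4823 0.247  0.0675] phi 0.1805 F [-2.75 -1.68 11.55] Mo [-0.714  0.786  0.229] w 0.0086 j [ 0.352  0.601  1.914 -0.001  0.627  0.172]
t 25.03 tcp [0.4823 0.247  0.0675] phi 0.1807 F [-2.25 -1.13 13.23] Mo [-0.659  0.789  0.217] w 0.0086 j [ 0.352  0.601  1.914 -0.001  0.627  0.171]
t 25.08 tcp [0.4823 0.247  0.0675] phi 0.1808 F [-2.11 -2.12 12.11] Mo [-0.715  0.775  0.26 ] w 0.0089 j [ 0.352  0.601  1.914 -0.001  0.627  0.171]
t 25.13 tcp [0.4823 0.247  0.0675] phi 0.1808 F [-3.46 -1.18 12.24] Mo [-0.738  0.767  0.243] w 0.0084 j [ 0.352  0.601  1.914 -0.     0.627  0.171]
t 25.18 tcp [0.4823 0.247  0.0675] phi 0.1808 F [-4.11 -1.71 12.09] Mo [-0.667  0.809  0.255] w 0.0089 j [ 0.352  0.601  1.914 -0.001  0.627  0.171]
scene off 287 137 scale 8
top off 154 175 scale 8
```

View pics/b2.png

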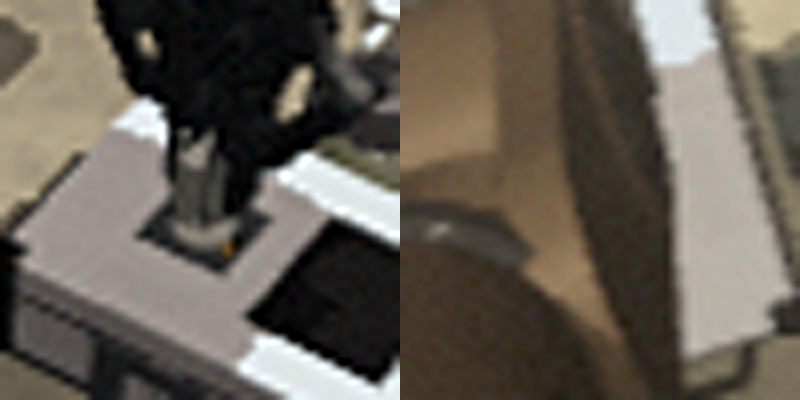

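{"name": "send_rows", "arguments": {"steps": [[-1, 0, 0, 0, 0.3], [-1, 0, 0, 0, 0.3], [-1, 0, 0, 0, 0], [-1, 0, 0, 0, 0]]}}

```text
t: 25.67
eef_pos: [0.4822, 0.247, 0.0674]
orientation: [-0.529, 0.529, -0.469, 0.47]
force: [-3.5, -1.7, 12.4]
grip_width: 0.0085
```

Run:
```python
from look import *
for i in range(5):
    s,M=st();c=cam('scene')
```

```text
t 25.67 tcp [0.4822 0.247  0.0674] phi 0.1184 F [-3.49 -1.74 12.43] Mo [-0.797  0.821  0.465] w 0.0085 j [ 0.352  0.601  1.914 -0.001  0.627  0.234]
t 25.72 tcp [0.4822 0.247  0.0675] phi 0.1185 F [-3.56 -2.14 12.18] Mo [-0.731  0.812  0.479] w 0.0088 j [ 0.352  0.601  1.914 -0.001  0.627  0.234]
t 25.77 tcp [0.4822 0.247  0.0675] phi 0.1185 F [-3.39 -1.82 12.2 ] Mo [-0.752  0.794  0.447] w 0.0087 j [ 0.352  0.601  1.914 -0.001  0.627  0.234]
t 25.82 tcp [0.4822 0.247  0.0675] phi 0.1185 F [-3.5  -1.69 12.41] Mo [-0.769  0.792  0.454] w 0.0088 j [ 0.352  0.601  1.914 -0.001  0.627  0.234]
t 25.87 tcp [0.4822 0.247  0.0674] phi 0.1185 F [-3.25 -2.34 12.65] Mo [-0.785  0.828  0.434] w 0.0084 j [ 0.352  0.601  1.914 -0.001  0.627  0.234]
```

{"name": "send_rows", "arguments": {"steps": [[-1, 0, 0, 0, -0.3], [-1, 0, 0, 0, 0], [-1, 0, 0, 0, 0], [-1, 0, 0, 0, 0], [-1, 0, 0, 0, 0], [-1, 0, 0, 0, 0]]}}

```text
t: 26.42
eef_pos: [0.4822, 0.247, 0.0675]
orientation: [-0.536, 0.536, -0.461, 0.461]
force: [-4.2, -1.7, 12.1]
grip_width: 0.0084
```

Run:
```python
from look import *
s,M=st();c=cam('scene','end.png')
st()
```

```text
t 26.42 tcp [0.4822 0.247  0.0675] phi 0.1494 F [-4.23 -1.73 12.07] Mo [-0.734  0.84   0.264] w 0.0084 j [ 0.352  0.601  1.914 -0.001  0.627  0.203]
t 26.47 tcp [0.4822 0.247  0.0675] phi 0.1495 F [-3.85 -1.95 11.79] Mo [-0.725  0.812  0.244] w 0.0086 j [ 0.352  0.601  1.914 -0.001  0.627  0.203]
```

View pics/end.png

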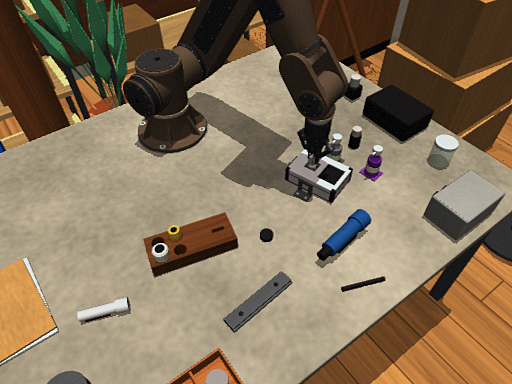

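The picture shows the key turned in the lock at about (313,160). The stand's slot is empty, and everything else is where it was.

```bash
python3 -c "
from workcell import *
print(finish_job())"
```

```text
the job is handed in; nothing more can be done
None
```

The job is done and handed in at about 26.5 s. The key is still gripped, home in the lock and turned a full quarter clockwise.

- **Dispenser:** I pressed the grey dispenser's cap down to its hard stop. The push reached 30 N there, then I let the cap go, and the camera showed it back up.
- **Key and tumblers:** I took the key from the stand and put it into the keyhole. A 0.33 rad clockwise twist got it past the upper tumbler and a 0.33 rad anticlockwise twist past the lower one. It then went down until the collar met the face, at tool height 0.0674 m, as expected.
- **Quarter turn:** I turned the key clockwise until the torque rose steeply at the stop, then backed off 0.03 rad. It now holds about 1.74 rad past the keyhole by the tool's angle, with about 0.25 N m of torque and 12 N of downward push. The cylinder angle can't be read directly; the steep rise suggests it is near its 1.68 rad stop. An earlier camera view also seemed to show the bolt drawn back.

**Checks that disagreed:**
- **Camera mismatch:** the two cameras placed the stand and case about 6–10 mm apart. The first three tries at the keyhole, 1–2 mm off, touched the lock's face with about 15–22 N before the key went in.
- **Low torque on the way:** partway round, the torque was lower than the spring figure suggests, about 0.17 N m at 1.62 rad. That is why I kept turning until I felt the stop.

In the last picture the eyepieces and the other loose things looked unmoved.

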